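Change round the mixed-up burner caps of a gas hob

TASK

After cleaning, the four caps of this gas hob were put back on the wrong burners, the two small ones on the big burners and the two big ones on the small burners. Change them round so that every cap sits on the burner of its own size, right way up, dropped over the crown and lying flat; lay a cap aside on a clear spot of the hob or counter whenever you need one burner free. Leave the red canister and the pepper mill beside the hob standing where they are.

Things in the scene. Friction and masses are not known exactly. Their poses are not given: they have to be found in the camera images.
- cap_simmer: Smallest of 4 loose round black burner caps, 36 mm wide, 12 high, 50 g: an inverted cup, 6 mm top over a 6 mm deep rim 28.6 mm wide inside. Origin: centre of its bottom edge, z up; yaw is meaningless. Grip across its width, tips 3 mm above the bottom edge. Starts standing on the crown of either of the two larger burners, origin 23 mm above the burner's.
- cap_small: Second smallest of 4 loose round black burner caps, 45 mm wide, 12 high, 75 g: an inverted cup, 6 mm top over a 6 mm deep rim 37.6 mm wide inside. Origin: centre of its bottom edge, z up; yaw is meaningless. Grip across its width, tips 3 mm above the bottom edge. Starts standing on the crown of either of the two larger burners, origin 23 mm above the burner's.
- cap_large: Second largest of 4 loose round black burner caps, 58 mm wide, 12 high, 130 g: an inverted cup, 6 mm top over a 6 mm deep rim 50.6 mm wide inside. Origin: centre of its bottom edge, z up; yaw is meaningless. Grip across its width, tips 3 mm above the bottom edge. Starts hung over the crown of either of the two smaller burners, origin 17 mm above the burner's.
- cap_power: Largest of 4 loose round black burner caps, 67 mm wide, 12 high, 170 g: an inverted cup, 6 mm top over a 6 mm deep rim 59.6 mm wide inside. Origin: centre of its bottom edge, z up; yaw is meaningless. Grip across its width, tips 3 mm above the bottom edge. Starts hung over the crown of either of the two smaller burners, origin 17 mm above the burner's.
- burner_simmer: Smallest of 4 fixed gas burners: grey base plate 84 mm wide, 3 thick; aluminium head 40 wide to height 14; crown 21.6 wide to height 23, edge chamfered. Takes the 36 mm cap, which drops over the crown (3.5 mm play) and lies on it, origin 17 mm above this one. Origin: centre of underside, on the hob, z up. Which burner is at which corner of their 210 x 260 mm rectangle varies.
- burner_small: Second smallest of 4 fixed gas burners: grey base plate 97.5 mm wide, 3 thick; aluminium head 49 wide to height 14; crown 30.6 wide to height 23, edge chamfered. Takes the 45 mm cap, which drops over the crown (3.5 mm play) and lies on it, origin 17 mm above this one. Origin: centre of underside, on the hob, z up. Middle of the four burners: bare flat hob, clear for 150 mm across.
- burner_large: Second largest of 4 fixed gas burners: grey base plate 117 mm wide, 3 thick; aluminium head 62 wide to height 14; crown 43.6 wide to height 23, edge chamfered. Takes the 58 mm cap, which drops over the crown (3.5 mm play) and lies on it, origin 17 mm above this one. Origin: centre of underside, on the hob, z up. The hob's white surface is 12 mm above the counter.
- burner_power: Largest of 4 fixed gas burners: grey base plate 130.5 mm wide, 3 thick; aluminium head 71 wide to height 14; crown 52.6 wide to height 23, edge chamfered. Takes the 67 mm cap, which drops over the crown (3.5 mm play) and lies on it, origin 17 mm above this one. Origin: centre of underside, on the hob, z up. Four black knobs, 26 mm high, stand 110 mm in front of the near burners.
- canister: Bystander: red cylindrical canister with steel lid and black knob, 92 mm in diameter, 139 mm high, loose on the counter to the left of the hob. Origin: centre of its underside, z up.
- pepper_mill: Bystander: dark wooden pepper mill, 54 mm in diameter at its foot, 135 mm high, loose on the counter to the right of the hob. Origin: centre of its underside, z up.
There are look-alikes about, which are no part of the job. What is shaped like the cap_large but turquoise or yellow is not meant. What is shaped like the cap_power but orange is not meant.

How it is judged:
By the outcome, as a careful person would: the job done as asked, in the order asked, and still so for the second after the job is handed in, with the robot touching nothing.
It also fails if it takes over 138 s, if anything falls off the work surface, if the arm or the gripper's body presses on something with over 40 N, if the wrist force passes 120 N, or if a joint passes its speed limit or range.

ROBOT

A 6-joint arm with a two-finger parallel gripper is mounted at the origin on the work surface. World frame = base frame: x ahead of the robot, y to its left, z up, the work surface at z = 0. Lengths are in m, angles in rad, forces in N, time in s.
With the tool pointing down it reaches from about 0.4 to 0.825 m from the base axis. Payload 7 kg.
Tool frame: the origin (TCP) lies midway between the tips of the shut fingers; the grasp point (between the pads) lies 19 mm behind it; z points along the fingers, y is the line along which they close (so a half turn about z gives the same grasp; the last joint's range is limited). The gripper opens to 88 mm and grips with 3 to 60 N. Pads are 19 mm wide; open, the fingers measure 130 mm over their backs; the gripper's body (78 mm by 193 mm) begins 47 mm behind the grasp point.
Start: joints at [-1.002, 0.359, 0.012, 0, -1.224, -0.288], TCP at [0.187, -0.649, 0.227] pointing down, gripper open.
Joint ranges: [-3.07, 3.07], [-1.43, 2.12], [-1.02, 1.25], [-3.03, 1.67], [-3.05, -0], [-3.03, 3.03]. Speed limits (rad/s): [2.39, 2.39, 3.01, 3.14, 3.14, 3.14].

INTERFACE

Orientations are given as [roll, pitch, yaw] about the fixed x, y, z axes, in that order (R = Rz(yaw) Ry(pitch) Rx(roll)).
In Python, from station import telemetry, eyes, ticket, recognise, trace gives the robot as it stands. The module is installed in compiled form; this text tells all that it offers.
- The arm moves only by the tool servo_tool, never from a script. Its argument "series" is a list that holds one entry, the list of rows, each a list of 4 numbers: the shift along the tool's x, y, z in mm, then the turn about the tool's z in rad. In form: [[[x, y, z, roll], ...]]. A call has exactly 10 rows; each row shifts and turns the commanded pose from where the row before left it, along the tool's axes as they then stand; what a row does not reach is not made up. A row lasts 1/12 s, in which the tool goes at most 41.7 mm and 7.16 degrees, less where a joint would pass 70% of its speed; a pose out of reach is approached as far as the arm can. A call is refused whole if a number of a shift passes 41.7 or a number of a turn 0.125, either way. A call with a gripper value outside its range is refused whole. "claw" is the gripper's target within -1 to 1 (shut at 1, half-way at 0, fully open at -1), set as the call begins (left out, the last holds). The fingers move at their own pace and stop on an object; "grip_force" is the grip in N (left out, the last holds). Time passes only in rows, so rows that do not move let the fingers close, or fill a call up. It gives the time, the measured TCP pose, the force, the opening and the grip force at its end, in the units of the state.
- telemetry.get_state(): the state, without advancing time (a new reading comes with each control period).
- eyes.grab_frame(name): name is "scene" or "side" or "wrist"; returns the picture (480x640x3 uint8, red, green, blue); there is no depth.
- eyes.calibration(name): a dict with "mtx" (3x3 intrinsics, pixels), "rvec" (rotation vector, rad) and "tvec" (3), from world to camera coordinates, as OpenCV has them. Camera axes: x right, y down, z forward; pixel columns grow to the right and rows downward; lengths in m; the calibration is good to about 2 mm. A picture is of the moment at which its call begins: read the wrist's pose just before it. calibration takes no time and is no camera call; for the wrist camera it gives the pose at the moment of the call.
- ticket.job_done(): hands the job in; it is judged then, once.
Trained networks look in the newest picture that a camera, given by its name, has taken for a name from the list of things; names that differ only in an ending like _2 or _b are one class to them, and where a whole thing is asked for, a point or a joint stands for the part that bears it (a point fixed in the world has none). Each returns a list of dicts, best first, with "conf" (0 to 1); they miss things now and then, are a little off and sometimes report something else, mostly with a low value. They report only what shows in the picture. A call takes as long as a camera call. They do not tell look-alikes from the thing itself.
- recognise(camera, name): "position" ([x, y, z] in m, in world coordinates, good to about 4 mm: the middle of the surface that is visible of it).
- trace(camera, name): "mask" (480x640 bool, what is visible of it).
The state is a dict: "t": time; "q": joint angles; "qd": joint speeds; "joint_efforts": joint torques, N m; "eef_pos": TCP position; "ee_rot": TCP orientation; "force": force on the tool from outside, world axes, zero at the start; "moment": the same for the moment, N m; "width": finger opening in m; "gripper_force": force on a finger pad.
Only numpy, scipy, OpenCV 4.12 (cv2) and the standard library are available. Lean on these libraries where they do the work, as an engineer would, in place of code of your own. Each camera call takes 0.05 s, during which the arm holds its last target. There are 200 camera calls.

## Working session

There is one attempt and no reset: what is moved stays moved. The work goes in short steps, Python scripts to look and compute and a tool call to move; the robot and the scene stay as the last step left them, time stands still between calls to the robot, and variables do not carry over. Pictures are saved under pics/ and viewed, at most 14 in all, crops included, and the job is handed in when it is done.

Besides the shell and the picture viewer there is one more tool, called after "Emit:" by a JSON object that holds its "fn" and its "kwargs". servo_tool: Moves the arm, as the interface text tells. Its arguments: {"type":"object","properties":{"series":{"type":"array"},"claw":{"type":"number"},"grip_force":{"type":"number"}},"required":["series"]}

```bash
mkdir -p pics
cat > h.py <<'E'
import numpy as np, cv2
from station import telemetry, eyes, ticket, recognise, trace
def save(cam,n,crop=None,s=1):
    im=eyes.grab_frame(cam); o=im
    if crop: x0,y0,x1,y1=crop; o=im[y0:y1,x0:x1]
    if s!=1: o=cv2.resize(o,None,fx=s,fy=s,interpolation=cv2.INTER_CUBIC)
    cv2.imwrite(f'pics/{n}.png',o[:,:,::-1]); return im
def ray(cam,uv,z,cal=None):
    c=cal or eyes.calibration(cam); R=cv2.Rodrigues(np.array(c['rvec'],float))[0]; t=np.array(c['tvec'],float).ravel()
    o=-R.T@t; d=R.T@np.linalg.solve(np.array(c['mtx'],float),[uv[0],uv[1],1]); return o+d*(z-o[2])/d[2]
def proj(cam,p,cal=None):
    c=cal or eyes.calibration(cam)
    return cv2.projectPoints(np.array([p],float),np.array(c['rvec'],float),np.array(c['tvec'],float),np.array(c['mtx'],float),None)[0].ravel()
E
python3 - <<'E'
from h import *
s=telemetry.get_state(); print(s['eef_pos'],s['ee_rot'],s['width'],s['t'])
for c in ('scene','side'):
    save(c,c+'0')
    for n in ['cap_simmer','cap_small','cap_large','cap_power','burner_simmer','burner_small','burner_large','burner_power','canister','pepper_mill']:
        for d in recognise(c,n)[:4]: print(c,n,np.round(d['position'],3),round(d['conf'],2),proj(c,d['position']).round())
print(telemetry.get_state()['t'])
E
```

```text
[ 0.18692015 -0.64809742  0.22562242] [ 3.13994372e+00 -1.35731463e-04 -2.86088946e+00] 0.08748772498781784 0.0
scene cap_simmer [0.675 0.079 0.05 ] 0.78 [385. 303.]
scene cap_small [ 0.653 -0.182  0.045] 0.94 [258. 345.]
scene cap_large [ 0.256 -0.38   0.012] 0.92 [122. 248.]
scene cap_large [ 0.447 -0.158  0.039] 0.88 [236. 266.]
scene cap_large [ 0.461 -0.387  0.011] 0.83 [134. 317.]
scene cap_power [0.433 0.312 0.013] 0.72 [418. 206.]
scene cap_power [0.464 0.097 0.038] 0.67 [345. 235.]
scene burner_simmer [ 0.464 -0.174  0.014] 0.68 [234. 282.]
scene burner_large [0.687 0.069 0.013] 0.98 [382. 320.]
scene burner_power [0.686 0.074 0.016] 0.72 [384. 318.]
scene burner_power [ 0.665 -0.186  0.018] 0.7 [260. 358.]
scene burner_power [ 0.462 -0.173  0.015] 0.24 [234. 281.]
scene canister [0.641 0.269 0.102] 0.78 [460. 244.]
scene pepper_mill [ 0.626 -0.354  0.081] 0.6 [158. 359.]
side cap_simmer [ 0.442 -0.166  0.039] 0.7 [370. 287.]
side cap_simmer [0.669 0.071 0.044] 0.58 [357. 192.]
side cap_small [ 0.645 -0.178  0.049] 0.76 [430. 241.]
side cap_large [ 0.453 -0.388  0.012] 0.87 [456. 351.]
side cap_large [0.668 0.072 0.042] 0.7 [357. 193.]
side cap_large [ 0.245 -0.381  0.011] 0.66 [388. 417.]
side cap_large [ 0.441 -0.164  0.038] 0.58 [368. 287.]
side cap_power [0.459 0.089 0.039] 0.92 [295. 229.]
side cap_power [0.431 0.304 0.011] 0.55 [231. 203.]
side cap_power [ 0.648 -0.182  0.046] 0.23 [432. 242.]
side burner_simmer [ 0.421 -0.18   0.012] 0.89 [368. 304.]
side burner_small [0.443 0.073 0.019] 0.82 [295. 241.]
side burner_small [ 0.423 -0.178  0.014] 0.31 [368. 302.]
side burner_large [0.654 0.066 0.011] 0.69 [354. 206.]
side burner_power [ 0.632 -0.19   0.015] 0.59 [429. 257.]
side canister [0.597 0.261 0.088] 0.96 [287. 160.]
side pepper_mill [ 0.592 -0.368  0.074] 0.93 [491. 289.]
side pepper_mill [ 0.423 -0.18   0.011] 0.72 [368. 304.]
side pepper_mill [0.443 0.072 0.019] 0.31 [295. 241.]
1.1
```

View pics/scene0.png

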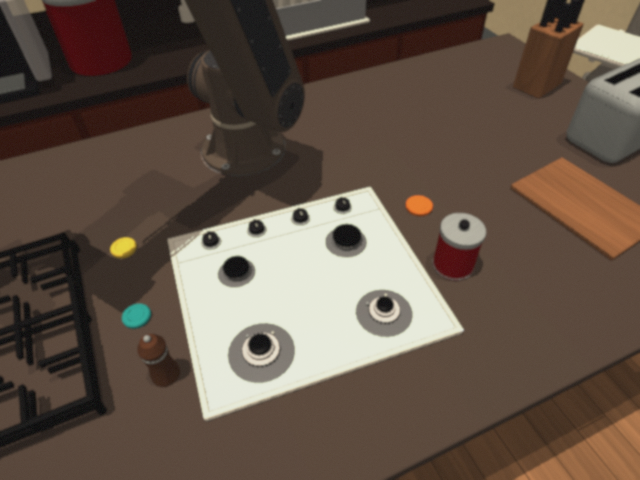

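View pics/side0.png

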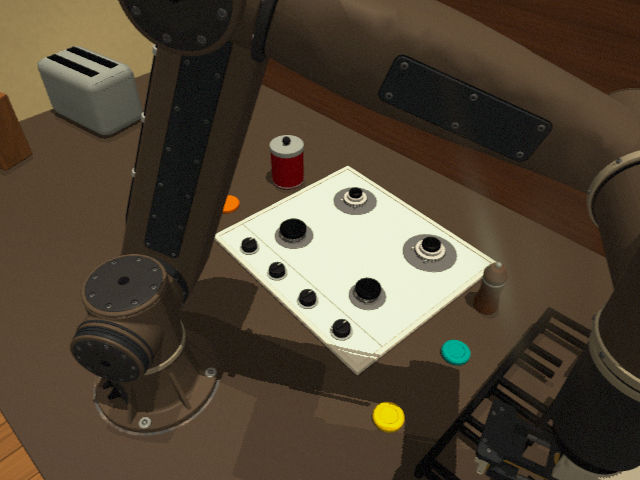

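Candidates for the black caps, by pixel in the scene picture:
- Near right (236,266): cap_large.
- Near left (346,235): cap_power.
- Far right (259,345): cap_small.
- Far left (385,303): cap_simmer.
- Not meant: yellow (122,247), turquoise (136,315) and orange (419,205) discs on the counter, and the hob knobs.

I'll move the wrist camera over the hob to measure closer.

Emit:
{"fn": "servo_tool", "kwargs": {"series": [[[0,0,-15,-0.125],[0,0,-15,-0.125],[0,0,-15,-0.125],[0,0,-15,-0.125],[0,0,-15,-0.125],[0,0,-15,-0.125],[0,0,-15,-0.125],[0,0,-15,-0.125],[0,0,-15,-0.125],[0,0,-15,-0.125]]], "claw": -1}}

```text
t: 1.93
eef_pos: [0.187, -0.6485, 0.3774]
ee_rot: [-3.142, -0.0, -1.605]
force: [0.5, -0.7, 0.0]
width: 0.0876
gripper_force: 0.0
```

Emit:
{"fn": "servo_tool", "kwargs": {"series": [[[-31,-17,0,0],[-31,-17,0,0],[-31,-17,0,0],[-31,-17,0,0],[-31,-17,0,0],[-31,-17,0,0],[-31,-17,0,0],[-31,-17,0,0],[-31,-17,0,0],[-31,-17,0,0]]]}}

```text
t: 2.77
eef_pos: [0.3697, -0.344, 0.3769]
ee_rot: [-3.141, -0.0, -1.611]
force: [1.2, 0.3, 1.5]
width: 0.0877
gripper_force: 0.0
```

Emit:
{"fn": "servo_tool", "kwargs": {"series": [[[-31,-15,0,0],[-31,-15,0,0],[-31,-15,0,0],[-31,-15,0,0],[-31,-15,0,0],[-31,-15,0,0],[-31,-15,0,0],[-31,-15,0,0],[0,0,0,0],[0,0,0,0]]]}}

```text
t: 3.6
eef_pos: [0.4997, -0.101, 0.3763]
ee_rot: [3.141, -0.0, -1.608]
force: [0.3, 0.3, 0.2]
width: 0.0877
gripper_force: 0.0
```

Run:
```python
from h import *
s=telemetry.get_state(); print(s['eef_pos'],s['ee_rot'],s['t'],s['q'])
cal=eyes.calibration('wrist'); save('wrist','w1'); print({k:np.round(v,3).tolist() for k,v in cal.items()})
print('cam', -cv2.Rodrigues(np.array(cal['rvec']))[0].T@np.ravel(cal['tvec']))
for p in [(.45,-.165,.041),(.46,.09,.041),(.655,-.18,.047),(.672,.075,.047)]: print(proj('wrist',p,cal))
```

```text
[ 0.49968348 -0.10102301  0.37625468] [ 3.14100383e+00 -2.38095103e-05 -1.60784432e+00] 3.6 [ 1.86154115e-01  1.87177397e-02 -8.06225662e-02 -1.07644244e-04
 -1.47203551e+00 -2.23191471e-01]
{'mtx': [[407.317, 0.0, 320.074], [0.0, 407.317, 242.769], [0.0, 0.0, 1.0]], 'rvec': [-0.057, -3.106, -0.435], 'tvec': [0.503, 0.004, 0.558]}
cam [ 0.49707522 -0.17535367  0.53514004]
[360.4398065  134.05535755]
[354.85220043 330.48995763]
[182.96876653 127.49872708]
[195.08346134 327.8173698 ]
```

View pics/w1.png

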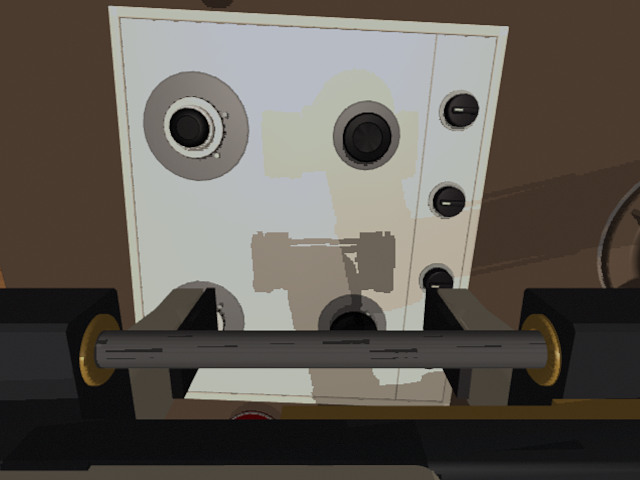

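Wrist view: power burner at (195,127) and the near-right burner with the big cap at (367,136). The left ones are hidden by the fingers at rows 300+. I'll shift left and up so that all four show.

Emit:
{"fn": "servo_tool", "kwargs": {"series": [[[-16,0,-10,-0.005],[-16,0,-10,-0.005],[-16,0,-10,-0.005],[-16,0,-10,-0.005],[-16,0,-10,-0.005],[-16,0,-10,-0.005],[-16,0,-10,0],[0,0,0,0],[0,0,0,0],[0,0,0,0]]]}}

```text
t: 4.48
eef_pos: [0.5016, 0.0085, 0.4463]
ee_rot: [3.141, 0.0, -1.582]
force: [0.0, 0.1, -1.7]
width: 0.0875
gripper_force: 0.0
```

Run:
```python
from h import *
s=telemetry.get_state(); print(s['eef_pos'],s['ee_rot'],s['t'])
cal=eyes.calibration('wrist'); save('wrist','w2')
np.save('cal_w2.npy',cal,allow_pickle=True)
for p in [(.45,-.165,.041),(.46,.09,.041),(.655,-.18,.047),(.672,.075,.047)]: print(proj('wrist',p,cal))
```

```text
[0.501576   0.00845655 0.44632093] [ 3.14138352e+00  5.77185324e-06 -1.58152008e+00] 4.4833
[359.51773999  44.49471966]
[349.72956754 238.9552928 ]
[195.06050073  32.26874243]
[200.17789024 231.39247912]
```

View pics/w2.png

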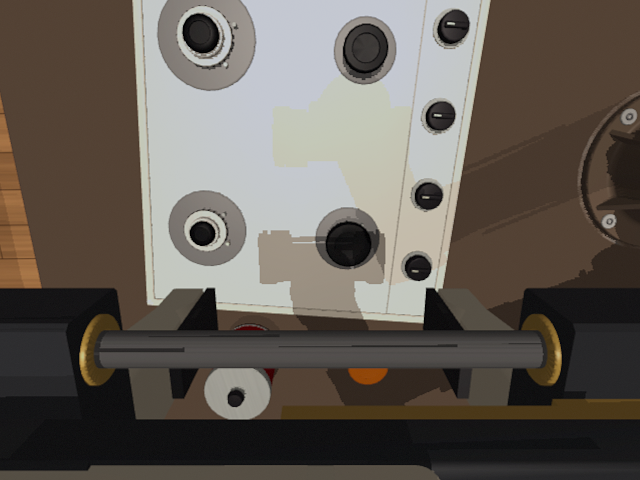

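```bash
cat >> h.py <<'E'
from scipy.optimize import minimize
from scipy.ndimage import map_coordinates
A=np.linspace(0,2*np.pi,181)[:-1]
def circ(c,r,z): return np.c_[c[0]+r*np.cos(A),c[1]+r*np.sin(A),np.full(len(A),z)]
def PP(cal,P): return cv2.projectPoints(P,np.array(cal['rvec'],float),np.array(cal['tvec'],float),np.array(cal['mtx'],float),None)[0][:,0]
def score(g,cal,c,r,z0,z1,d):
    def sil(rr):
        pts=PP(cal,np.r_[circ(c,rr,z0),circ(c,rr,z1)])
        if z0==z1: return pts[:len(A)]
        h=cv2.convexHull(pts.astype(np.float32))[:,0]; h=np.r_[h,h[:1]]
        L=np.r_[0,np.cumsum(np.linalg.norm(np.diff(h,axis=0),axis=1))]; t=np.linspace(0,L[-1],180)
        return np.c_[np.interp(t,L,h[:,0]),np.interp(t,L,h[:,1])]
    f=lambda p: map_coordinates(g,[p[:,1],p[:,0]],order=1,mode='nearest')
    return np.mean(np.tanh((f(sil(r+d))-f(sil(r-d)))/25))
def fit(img,cal,c0,r,z0,z1,d=.002,span=.012):
    g=cv2.GaussianBlur(img,(3,3),0).astype(float).mean(2)
    if True:
        best=max(((score(g,cal,(c0[0]+a,c0[1]+b),r,z0,z1,d),c0[0]+a,c0[1]+b) for a in np.arange(-span,span+1e-6,.002) for b in np.arange(-span,span+1e-6,.002)))
    o=minimize(lambda c:-score(g,cal,c,r,z0,z1,d),best[1:],method='Nelder-Mead',options=dict(initial_simplex=np.array(best[1:])+np.array([[0,0],[.0015,0],[0,.0015]]),xatol=5e-5))
    return o.x,-o.fun
E
python3 - <<'E'
from h import *
cal=np.load('cal_w2.npy',allow_pickle=True).item(); img=cv2.imread('pics/w2.png')
for n,uv in dict(NR=(365,49),NL=(348,242),FR=(203,35),FL=(206,230)).items():
    c0=ray('wrist',uv,.03,cal)
    pl=[(r,)+fit(img,cal,c0,r/2e3,.015,.015) for r in (84,97.5,117,130.5)]
    print(n,'plate',[(r,c.round(4).tolist(),round(s,2)) for r,c,s in pl])
    zb=.029 if n[0]=='N' else .035
    cp=[(r,)+fit(img,cal,c0,r/2e3,zb,zb+.012) for r in (36,45,58,67)]
    print(n,'cap',[(r,c.round(4).tolist(),round(s,2)) for r,c,s in cp])
E
```

```text
NR plate [(84, [0.4409, -0.1621], np.float64(0.99)), (97.5, [0.4453, -0.1695], np.float64(0.32)), (117, [0.4558, -0.1511], np.float64(0.19)), (130.5, [0.43, -0.1603], np.float64(0.03))]
NR cap [(36, [0.4469, -0.1733], np.float64(0.32)), (45, [0.438, -0.1664], np.float64(0.49)), (58, [0.4423, -0.1614], np.float64(0.99)), (67, [0.4374, -0.1562], np.float64(0.82))]
NL plate [(84, [0.4546, 0.1006], np.float64(0.72)), (97.5, [0.4625, 0.0962], np.float64(0.98)), (117, [0.4619, 0.1084], np.float64(0.41)), (130.5, [0.468, 0.1149], np.float64(0.34))]
NL cap [(36, [0.4468, 0.0915], np.float64(0.32)), (45, [0.4691, 0.0848], np.float64(0.38)), (58, [0.4575, 0.1073], np.float64(0.51)), (67, [0.4625, 0.0985], np.float64(0.97))]
FR plate [(84, [0.6557, -0.1825], np.float64(0.33)), (97.5, [0.6626, -0.1853], np.float64(0.3)), (117, [0.6578, -0.1764], np.float64(0.35)), (130.5, [0.6498, -0.1796], np.float64(0.74))]
FR cap [(36, [0.6401, -0.1696], np.float64(0.41)), (45, [0.65, -0.1801], np.float64(1.0)), (58, [0.6382, -0.1718], np.float64(0.27)), (67, [0.636, -0.184], np.float64(0.29))]
FL plate [(84, [0.6554, 0.0897], np.float64(0.38)), (97.5, [0.6726, 0.0908], np.float64(0.36)), (117, [0.6712, 0.079], np.float64(0.99)), (130.5, [0.6773, 0.0722], np.float64(0.34))]
FL cap [(36, [0.6714, 0.0791], np.float64(1.0)), (45, [0.668, 0.0766], np.float64(0.87)), (58, [0.6819, 0.0905], np.float64(0.42)), (67, [0.6679, 0.0763], np.float64(0.4))]
```

The fits agree with the 210×260 rectangle, giving a hob yaw of -0.0836:

| Corner | Position (x, y) | Burner | Cap on it |
|---|---|---|---|
| Near right (NR) | .4406, -.1623 | simmer | 58 mm |
| Near left (NL) | .4624, .0967 | small | 67 mm |
| Far right (FR) | .6498, -.1799 | power | 45 mm |
| Far left (FL) | .6716, .0791 | large | 36 mm |

The centre is at (.5561,-.0416). I'll move above FL first.

Emit:
{"fn": "servo_tool", "kwargs": {"series": [[[0,0,0,0.0725],[-9.4,-18.2,34,0],[-9.4,-18.2,34,0],[-9.4,-18.2,34,0],[-9.4,-18.2,34,0],[-9.4,-18.2,34,0],[-9.4,-18.2,34,0],[-9.4,-18.2,34,0],[-9.4,-18.2,34,0],[-9.4,-18.2,34,0]]]}}

```text
t: 5.37
eef_pos: [0.6726, 0.079, 0.1384]
ee_rot: [3.141, -0.0, -1.655]
force: [0.3, 0.1, 1.2]
width: 0.0878
gripper_force: 0.0
```

```bash
cat >> h.py <<'E'
POS=dict(NR=(.4406,-.1623),NL=(.4624,.0967),FR=(.6498,-.1799),FL=(.6716,.0791),M=(.5561,-.0416))
def to(p,z,yaw=-1.6544,s=None):
    s=s or telemetry.get_state(); e=np.array(s['eef_pos']); y=s['ee_rot'][2]
    d=np.array([*(POS[p] if isinstance(p,str) else p),z])-e
    x_=np.array([np.cos(yaw),np.sin(yaw)]); y_=np.array([np.sin(yaw),-np.cos(yaw)])
    print('at',e.round(4),'yaw',round(y,4),'t',s['t'],'w',round(s['width'],4),'| tool mm',(1e3*np.array([d[:2]@x_,d[:2]@y_,-d[2]])).round(1),'turn',round(y-yaw,4))
E
python3 - <<'E'
from h import *
to('FL',.12)
E
```

```text
at [0.6726 0.079  0.1384] yaw -1.6545 t 5.3667 w 0.0878 | tool mm [ 0.   1.  18.4] turn -0.0001
```

Run:
```python
from h import *
cal=eyes.calibration('wrist'); im=save('wrist','w3',(120,150,520,450),1.5)
for n,r,z0,z1 in (('cap',.018,.035,.047),('plate',.0585,.015,.015),('TCP',0,0,0)):
    if r: c,s=fit(im,cal,POS['FL'],r,z0,z1,.0015,.006); print(n,c.round(4),round(s,2),proj('wrist',[*c,z1],cal))
print(proj('wrist',telemetry.get_state()['eef_pos'],cal))
```

```text
cap [0.6712 0.0791] 1.0 [322.29898238 247.06114086]
plate [0.6716 0.0791] 0.99 [321.56651894 234.44030378]
[322.23013958 300.21186492]
```

View pics/w3.png

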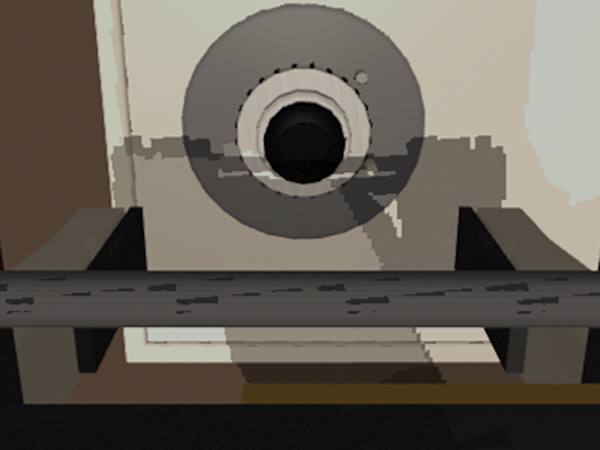

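The close crop shows the smallest black cap alone on the large burner's crown, centred between the fingers at (304,143) in the crop. I'll grasp it.

Emit:
{"fn": "servo_tool", "kwargs": {"series": [[[0,1,15,0],[0,0,15,0],[0,0,15,0],[0,0,15,0],[0,0,12,0],[0,0,11,0],[0,0,10,0],[0,0,7.4,0],[0,0,0,0],[0,0,0,0]]]}}

```text
t: 6.25
eef_pos: [0.6711, 0.0802, 0.04]
ee_rot: [3.141, -0.0, -1.653]
force: [-0.3, 0.3, 0.5]
width: 0.0876
gripper_force: 0.0
```

Emit:
{"fn": "servo_tool", "kwargs": {"series": [[[0,0,0,0],[0,0,0,0],[0,0,0,0],[0,0,0,0],[0,0,0,0],[0,0,0,0],[0,0,0,0],[0,0,0,0],[0,0,0,0],[0,0,0,0]]], "claw": 1, "grip_force": 15}}

```text
t: 7.08
eef_pos: [0.6711, 0.0803, 0.0402]
ee_rot: [3.142, -0.0, -1.653]
force: [-0.8, 0.2, 0.6]
width: 0.035
gripper_force: 15.0
```

Run:
```python
from h import *
to('M',.08)
```

```text
at [0.6711 0.0803 0.0402] yaw -1.6532 t 7.0833 w 0.035 | tool mm [131.1 104.5 -39.8] turn 0.0012
```

Emit:
{"fn": "servo_tool", "kwargs": {"series": [[[0,0,-15,0],[0,0,-20,0],[5,4,-5,0],[24,19,0,0],[30,24,0,0],[30,24,0,0],[24,19,0,0],[14,11,0,0],[4,3.5,0,0],[0,0,0,0]]]}}

```text
t: 7.92
eef_pos: [0.5552, -0.0427, 0.0804]
ee_rot: [-3.141, 0.0, -1.655]
force: [0.1, -0.3, -0.9]
width: 0.0348
gripper_force: 15.0
```

Emit:
{"fn": "servo_tool", "kwargs": {"series": [[[0,0,20,0],[0,0,18,0],[0,0,12,0],[0,0,7,0],[0,0,4,0],[0,0,0,0],[0,0,0,0],[0,0,0,0],[0,0,0,0],[0,0,0,0]]]}}

```text
t: 8.75
eef_pos: [0.5566, -0.0415, 0.0198]
ee_rot: [-3.14, 0.0, -1.653]
force: [-0.6, 0.1, -0.9]
width: 0.035
gripper_force: 15.0
```

Run:
```python
from h import *
print(telemetry.get_state()['force']);to('M',.0172)
```

```text
[-0.61254935  0.0998993  -0.89686718]
at [ 0.5566 -0.0415  0.0198] yaw -1.6533 t 8.75 w 0.035 | tool mm [0.1 0.5 2.6] turn 0.0011
```

Emit:
{"fn": "servo_tool", "kwargs": {"series": [[[0,0,1,0],[0,0,1,0],[0,0,0.5,0],[0,0,0,0],[0,0,0,0],[0,0,0,0],[0,0,0,0],[0,0,0,0],[0,0,0,0],[0,0,0,0]]]}}

```text
t: 9.58
eef_pos: [0.5563, -0.0417, 0.017]
ee_rot: [-3.141, 0.0, -1.653]
force: [-2.4, -0.0, 5.8]
width: 0.035
gripper_force: 15.0
```

Emit:
{"fn": "servo_tool", "kwargs": {"series": [[[0,0,0,0],[0,0,0,0],[0,0,0,0],[0,0,0,0],[0,0,0,0],[0,0,0,0],[0,0,-10,0],[0,0,-20,0],[0,0,-35,0],[0,0,-35,0]]], "claw": -1}}

```text
t: 10.42
eef_pos: [0.5553, -0.0419, 0.1177]
ee_rot: [3.139, -0.001, -1.653]
force: [1.6, 0.5, -0.1]
width: 0.0874
gripper_force: 0.0
```

Run:
```python
from h import *
to('NR',.14)
cal=eyes.calibration('wrist'); im=save('wrist','w4')
c,s=fit(im,cal,POS['M'],.018,.012,.024,.0015,.006); print('simmer',c.round(4),round(s,2))
```

```text
at [ 0.5553 -0.0419  0.1177] yaw -1.6533 t 10.4167 w 0.0874 | tool mm [129.5 104.2 -22.3] turn 0.0011
simmer [ 0.5564 -0.0431] 1.0
```

Emit:
{"fn": "servo_tool", "kwargs": {"series": [[[6,5,0,0],[16,12,0,0],[22,17,0,0],[24,20,0,0],[24,19,0,0],[20,16,0,0],[12,10,0,0],[5,4,0,0],[0,0,0,0],[0,0,0,0]]]}}

```text
t: 11.3
eef_pos: [0.4435, -0.1617, 0.117]
ee_rot: [-3.141, -0.0, -1.654]
force: [0.4, 0.7, 0.2]
width: 0.088
gripper_force: 0.0
```

Run:
```python
from h import *
cal=eyes.calibration('wrist'); im=save('wrist','w5')
c,s=fit(im,cal,POS['NR'],.029,.029,.041,.0015,.006); print('large',c.round(4),round(s,2))
p,s=fit(im,cal,POS['NR'],.042,.015,.015,.0015,.006); print('plate',p.round(4),round(s,2))
to(c,.032)
```

```text
large [ 0.4425 -0.1609] 0.98
plate [ 0.4406 -0.1624] 0.99
at [ 0.4438 -0.1615  0.1168] yaw -1.6531 t 11.35 w 0.0875 | tool mm [-0.4  1.3 84.8] turn 0.0013
```

Emit:
{"fn": "servo_tool", "kwargs": {"series": [[[-0.4,1.3,15,0],[0,0,15,0],[0,0,15,0],[0,0,13,0],[0,0,10,0],[0,0,8,0],[0,0,5,0],[0,0,3,0],[0,0,0,0],[0,0,0,0]]]}}

```text
t: 12.18
eef_pos: [0.442, -0.1612, 0.0329]
ee_rot: [-3.141, -0.0, -1.653]
force: [-0.3, 0.3, 0.6]
width: 0.0878
gripper_force: 0.0
```

Emit:
{"fn": "servo_tool", "kwargs": {"series": [[[0,0,0,0],[0,0,0,0],[0,0,0,0],[0,0,0,0],[0,0,0,0],[0,0,0,0],[0,0,0,0],[0,0,0,0],[0,0,0,0],[0,0,0,0]]], "claw": 1, "grip_force": 20}}

```text
t: 13.02
eef_pos: [0.4417, -0.1613, 0.0328]
ee_rot: [-3.141, -0.0, -1.653]
force: [-1.3, -0.1, 4.8]
width: 0.0573
gripper_force: 20.0
```

Emit:
{"fn": "servo_tool", "kwargs": {"series": [[[0,0,-4,0],[0,0,-8,0],[0,0,-14,0],[0,0,-20,0],[0,0,-20,0],[0,0,-14,0],[0,0,-4,0],[0,0,0,0],[0,0,0,0],[0,0,0,0]]]}}

```text
t: 13.85
eef_pos: [0.4408, -0.1612, 0.1157]
ee_rot: [3.14, 0.0, -1.654]
force: [-0.1, 0.9, -1.1]
width: 0.0571
gripper_force: 20.0
```

Run:
```python
from h import *
to('FL',.116)
cal=eyes.calibration('wrist'); im=save('wrist','w6')
e=telemetry.get_state()['eef_pos']
for dz in (.001,.003,.005):
  c,s=fit(im,cal,e[:2],.029,e[2]-dz,e[2]-dz+.012,.0015,.006); print(dz,'large',(c-e[:2]).round(4),round(s,2))
```

```text
at [ 0.4408 -0.1612  0.1157] yaw -1.6536 t 13.85 w 0.0571 | tool mm [-258.7 -209.9   -0.3] turn 0.0008
0.001 large [-0.0021 -0.0015] 0.52
0.003 large [ 0.0001 -0.    ] 0.67
0.005 large [-0.0001  0.0012] 0.68
```

View pics/w6.png

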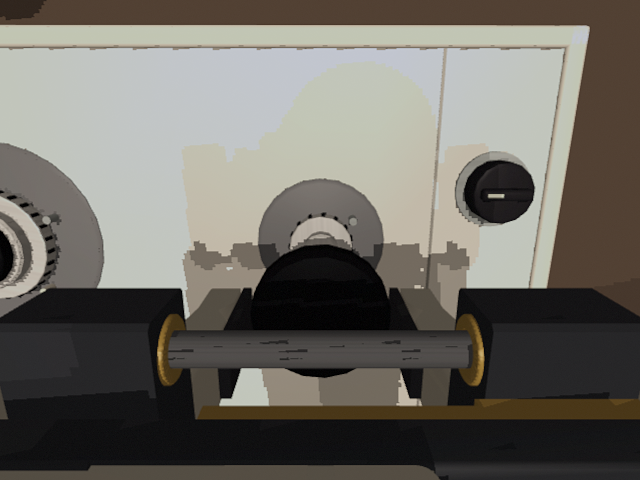

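The cap is held level between the fingers at (320,310), and the simmer crown is free at (320,225). I'll carry it to FL.

Emit:
{"fn": "servo_tool", "kwargs": {"series": [[[-8,-6,0,0],[-18,-14,0,0],[-26,-21,0,0],[-30,-24,0,0],[-30,-25,0,0],[-30,-25,0,0],[-30,-24,0,0],[-30,-24,0,0],[-26,-21,0,0],[-18,-15,0,0]]]}}

```text
t: 14.73
eef_pos: [0.662, 0.0705, 0.1151]
ee_rot: [3.141, -0.001, -1.652]
force: [0.3, -0.8, -0.8]
width: 0.057
gripper_force: 20.0
```

Emit:
{"fn": "servo_tool", "kwargs": {"series": [[[-9,-8,0,0],[-3.7,-2.9,0,0],[0,0,10,0],[0,0,15,0],[0,0,15,0],[0,0,15,0],[0,0,10,0],[0,0,5,0],[0,0,0,0],[0,0,0,0]]]}}

```text
t: 15.57
eef_pos: [0.6721, 0.0788, 0.0469]
ee_rot: [-3.142, -0.0, -1.654]
force: [-0.4, -0.1, -1.5]
width: 0.0571
gripper_force: 20.0
```

Run:
```python
from h import *
for i in range(3):
    to((.6716,.0788),.0328); eyes.grab_frame('wrist')
```

```text
at [0.6721 0.0788 0.0469] yaw -1.6536 t 15.5667 w 0.0571 | tool mm [ 0.1  0.5 14.1] turn 0.0008
at [0.6725 0.0791 0.0474] yaw -1.6534 t 15.6167 w 0.057 | tool mm [ 0.4  0.9 14.6] turn 0.001
at [0.6727 0.0793 0.0477] yaw -1.6533 t 15.6667 w 0.0572 | tool mm [ 0.6  1.1 14.9] turn 0.0011
```

Emit:
{"fn": "servo_tool", "kwargs": {"series": [[[0.5,1.0,0,0],[0,0,3,0],[0,0,3,0],[0,0,3,0],[0,0,2,0],[0,0,2,0],[0,0,1,0],[0,0,0.5,0],[0,0,0,0],[0,0,0,0]]]}}

```text
t: 16.55
eef_pos: [0.671, 0.0788, 0.0329]
ee_rot: [3.142, -0.0, -1.653]
force: [-2.9, -0.1, 5.8]
width: 0.0569
gripper_force: 20.0
```

Run:
```python
from h import *
to((.6716,.0788),.0328)
```

```text
at [0.671  0.0788 0.0329] yaw -1.653 t 16.55 w 0.0569 | tool mm [-0.  -0.6  0.1] turn 0.0014
```

It's seated at the height of a dropped cap, so I'll release it and fetch the simmer cap.

Emit:
{"fn": "servo_tool", "kwargs": {"series": [[[0,0,0,0],[0,0,0,0],[0,0,0,0],[0,0,0,0],[0,0,0,0],[0,0,-10,0],[0,0,-20,0],[0,0,-25,0],[0,0,-20,0],[0,0,-10,0]]], "claw": -1}}

```text
t: 17.38
eef_pos: [0.6726, 0.0792, 0.121]
ee_rot: [-3.137, 0.001, -1.653]
force: [0.6, -0.4, 0.4]
width: 0.0877
gripper_force: 0.0
```

Run:
```python
from h import *
cal=eyes.calibration('wrist'); im=save('wrist','w7')
for z in (.029,.035):
  c,s=fit(im,cal,POS['FL'],.029,z,z+.012,.0015,.006); print('large',z,c.round(4),round(s,2))
p,s=fit(im,cal,POS['FL'],.0585,.015,.015,.0015,.006); print('plate',p.round(4),round(s,2))
to((.5564,-.0431),.1)
```

```text
large 0.029 [0.6712 0.0792] 0.98
large 0.035 [0.671 0.078] 0.69
plate [0.6715 0.079 ] 0.99
at [0.6732 0.0793 0.122 ] yaw -1.6528 t 17.4333 w 0.0878 | tool mm [131.7 106.1  22. ] turn 0.0016
```

Emit:
{"fn": "servo_tool", "kwargs": {"series": [[[6,5,0,0],[16,13,0,0],[22,17,0,0],[24,19,5,0],[24,20,5,0],[20,16,5,0],[13,10,5,0],[6.5,5.5,2,0],[0,0,0,0],[0,0,0,0]]]}}

```text
t: 18.27
eef_pos: [0.5551, -0.0436, 0.0949]
ee_rot: [3.141, -0.0, -1.654]
force: [-0.2, -0.1, 1.3]
width: 0.0877
gripper_force: 0.0
```

Emit:
{"fn": "servo_tool", "kwargs": {"series": [[[0,0,15,0],[0,0,18,0],[0,0,18,0],[0,0,12,0],[0,0,8,0],[0,0,5,0],[0,0,4,0],[0,0,2,0],[0,0,0,0],[0,0,0,0]]]}}

```text
t: 19.1
eef_pos: [0.5556, -0.0434, 0.0136]
ee_rot: [-3.141, 0.0, -1.653]
force: [-0.2, 0.7, 0.2]
width: 0.0879
gripper_force: 0.0
```

Run:
```python
from h import *
to((.5564,-.0431),.016)
```

```text
at [ 0.5556 -0.0434  0.0136] yaw -1.6532 t 19.1 w 0.0879 | tool mm [-0.3 -0.8 -2.4] turn 0.0012
```

Emit:
{"fn": "servo_tool", "kwargs": {"series": [[[0,-0.8,-2.4,0],[0,0,0,0],[0,0,0,0],[0,0,0,0],[0,0,0,0],[0,0,0,0],[0,0,0,0],[0,0,0,0],[0,0,0,0],[0,0,0,0]]], "claw": 1, "grip_force": 15}}

```text
t: 19.93
eef_pos: [0.5559, -0.0436, 0.0155]
ee_rot: [3.141, -0.0, -1.653]
force: [0.2, -0.1, -0.2]
width: 0.0353
gripper_force: 15.0
```

Emit:
{"fn": "servo_tool", "kwargs": {"series": [[[0,0,-4,0],[0,0,-10,0],[0,0,-16,0],[0,0,-20,0],[0,0,-14,0],[0,0,-6,0],[0,0,0,0],[0,0,0,0],[0,0,0,0],[0,0,0,0]]]}}

```text
t: 20.77
eef_pos: [0.5552, -0.0437, 0.0846]
ee_rot: [3.14, -0.0, -1.653]
force: [0.2, 0.7, -0.1]
width: 0.035
gripper_force: 15.0
```

Run:
```python
from h import *
to('NR',.085)
```

```text
at [ 0.5552 -0.0437  0.0846] yaw -1.6534 t 20.7667 w 0.035 | tool mm [127.8 104.3  -0.4] turn 0.001
```

Emit:
{"fn": "servo_tool", "kwargs": {"series": [[[6,5,0,0],[16,12.3,0,0],[22,18,0,0],[24,20,0,0],[24,19,0,0],[19,16,0,0],[12,10,0,0],[5.3,4,0,0],[0,0,0,0],[0,0,0,0]]]}}

```text
t: 21.6
eef_pos: [0.442, -0.1629, 0.0856]
ee_rot: [-3.141, -0.0, -1.654]
force: [0.4, 0.2, -1.1]
width: 0.0351
gripper_force: 15.0
```

Emit:
{"fn": "servo_tool", "kwargs": {"series": [[[0,0,10,0],[0,0,14,0],[0,0,8,0],[0,0,5,0],[0,0,2,0],[0,0,0,0],[0,0,0,0],[0,0,0,0],[0,0,0,0],[0,0,0,0]]]}}

```text
t: 22.43
eef_pos: [0.4417, -0.1628, 0.047]
ee_rot: [-3.141, 0.0, -1.653]
force: [-0.3, 0.1, -0.6]
width: 0.0351
gripper_force: 15.0
```

Run:
```python
from h import *
to((.4406,-.1628),.0325)
```

```text
at [ 0.4417 -0.1628  0.047 ] yaw -1.6533 t 22.4333 w 0.0351 | tool mm [ 0.1  1.1 14.5] turn 0.0011
```

Emit:
{"fn": "servo_tool", "kwargs": {"series": [[[0.1,1.1,0,0],[0,0,3,0],[0,0,3,0],[0,0,3,0],[0,0,2,0],[0,0,2,0],[0,0,1,0],[0,0,0.5,0],[0,0,0,0],[0,0,0,0]]]}}

```text
t: 23.27
eef_pos: [0.4401, -0.1629, 0.0324]
ee_rot: [3.141, -0.0, -1.653]
force: [-3.2, 1.1, 6.4]
width: 0.035
gripper_force: 15.0
```

Run:
```python
from h import *
to((.4406,-.1628),.0325)
```

```text
at [ 0.4401 -0.1629  0.0324] yaw -1.6531 t 23.2667 w 0.035 | tool mm [-0.1 -0.4 -0.1] turn 0.0013
```

Seated. I'll release, lift, check, and head for FR.

Emit:
{"fn": "servo_tool", "kwargs": {"series": [[[0,0,0,0],[0,0,0,0],[0,0,0,0],[0,0,0,0],[0,0,0,0],[0,0,-10,0],[0,0,-20,0],[0,0,-25,0],[0,0,-20,0],[0,0,-10,0]]], "claw": -1}}

```text
t: 24.1
eef_pos: [0.4415, -0.163, 0.1195]
ee_rot: [-3.138, -0.0, -1.653]
force: [0.5, -1.1, -0.2]
width: 0.087
gripper_force: 0.0
```

Run:
```python
from h import *
cal=eyes.calibration('wrist'); im=save('wrist','w8')
for z in (.029,.035):
  c,s=fit(im,cal,POS['NR'],.018,z,z+.012,.0015,.006); print('simmer',z,c.round(4),round(s,2))
to('FR',.12)
```

```text
simmer 0.029 [ 0.4403 -0.1622] 0.95
simmer 0.035 [ 0.4403 -0.1637] 0.84
at [ 0.4422 -0.163   0.1205] yaw -1.6527 t 24.15 w 0.0872 | tool mm [  -0.5 -208.3    0.5] turn 0.0017
```

Emit:
{"fn": "servo_tool", "kwargs": {"series": [[[0,-8,0,0],[0,-18,0,0],[0,-28,0,0],[0,-34,0,0],[0,-36,0,0],[0,-34,0,0],[0,-27,0,0],[0,-16,0,0],[0,-7.3,0,0],[0,0,0,0]]]}}

```text
t: 24.98
eef_pos: [0.6487, -0.1801, 0.1147]
ee_rot: [3.139, -0.0, -1.653]
force: [-0.5, -0.0, -0.9]
width: 0.0878
gripper_force: 0.0
```

Run:
```python
from h import *
cal=eyes.calibration('wrist'); im=save('wrist','w9')
c,s=fit(im,cal,POS['FR'],.0225,.035,.047,.0015,.006); print('small',c.round(4),round(s,2))
p,s=fit(im,cal,POS['FR'],.06525,.015,.015,.0015,.006); print('plate',p.round(4),round(s,2))
to(c,.038)
```

```text
small [ 0.6498 -0.18  ] 1.0
plate [ 0.6498 -0.1802] 0.88
at [ 0.6475 -0.18    0.1151] yaw -1.6536 t 25.0333 w 0.0877 | tool mm [-0.2 -2.3 77.1] turn 0.0008
```

Emit:
{"fn": "servo_tool", "kwargs": {"series": [[[0,-2,15,0],[0,0,15,0],[0,0,15,0],[0,0,13,0],[0,0,8,0],[0,0,6,0],[0,0,3,0],[0,0,2,0],[0,0,0,0],[0,0,0,0]]]}}

```text
t: 25.87
eef_pos: [0.6502, -0.1802, 0.0407]
ee_rot: [-3.141, 0.0, -1.653]
force: [-0.1, 0.3, 0.3]
width: 0.0876
gripper_force: 0.0
```

Emit:
{"fn": "servo_tool", "kwargs": {"series": [[[0,0,0,0],[0,0,0,0],[0,0,0,0],[0,0,0,0],[0,0,0,0],[0,0,0,0],[0,0,0,0],[0,0,0,0],[0,0,0,0],[0,0,0,0]]], "claw": 1, "grip_force": 15}}

```text
t: 26.7
eef_pos: [0.6499, -0.1802, 0.0401]
ee_rot: [3.142, -0.0, -1.653]
force: [-0.6, -0.3, -0.1]
width: 0.0439
gripper_force: 15.0
```

Run:
```python
from h import *
to('M',.08)
```

```text
at [ 0.6499 -0.1802  0.0401] yaw -1.6533 t 26.7 w 0.0439 | tool mm [-130.3  105.   -39.9] turn 0.0011
```

Emit:
{"fn": "servo_tool", "kwargs": {"series": [[[0,0,-15,0],[0,0,-20,0],[-5,4,-5,0],[-24,19,0,0],[-30,24,0,0],[-30,24,0,0],[-24,19,0,0],[-13,11,0,0],[-4.3,4,0,0],[0,0,0,0]]]}}

```text
t: 27.53
eef_pos: [0.5553, -0.0405, 0.0803]
ee_rot: [-3.141, 0.0, -1.651]
force: [0.4, 0.1, -1.0]
width: 0.0438
gripper_force: 15.0
```

Emit:
{"fn": "servo_tool", "kwargs": {"series": [[[0,0,15,0],[0,0,18,0],[0,0,12,0],[0,0,8,0],[0,0,4,0],[0,0,2,0],[0,0,1,0],[0,0,1,0],[0,0,0,0],[0,0,0,0]]]}}

```text
t: 28.37
eef_pos: [0.5564, -0.0416, 0.0196]
ee_rot: [-3.141, 0.0, -1.653]
force: [0.2, -0.7, -0.2]
width: 0.044
gripper_force: 15.0
```

Run:
```python
from h import *
print(telemetry.get_state()['force']);to('M',.0172)
```

```text
[ 0.16130633 -0.73735004 -0.19804468]
at [ 0.5564 -0.0416  0.0196] yaw -1.6532 t 28.3667 w 0.044 | tool mm [0.  0.3 2.4] turn 0.0012
```

Emit:
{"fn": "servo_tool", "kwargs": {"series": [[[0,0,1,0],[0,0,1,0],[0,0,0.4,0],[0,0,0,0],[0,0,0,0],[0,0,0,0],[0,0,0,0],[0,0,0,0],[0,0,0,0],[0,0,0,0]]]}}

```text
t: 29.2
eef_pos: [0.5561, -0.0416, 0.0169]
ee_rot: [-3.141, 0.0, -1.653]
force: [-1.1, 1.4, 5.2]
width: 0.044
gripper_force: 15.0
```

Emit:
{"fn": "servo_tool", "kwargs": {"series": [[[0,0,0,0],[0,0,0,0],[0,0,0,0],[0,0,0,0],[0,0,0,0],[0,0,0,0],[0,0,-10,0],[0,0,-20,0],[0,0,-35,0],[0,0,-35,0]]], "claw": -1}}

```text
t: 30.03
eef_pos: [0.5551, -0.0419, 0.1177]
ee_rot: [3.139, -0.001, -1.653]
force: [0.3, -0.8, 0.1]
width: 0.0876
gripper_force: 0.0
```

Run:
```python
from h import *
cal=eyes.calibration('wrist'); im=save('wrist','w10')
c,s=fit(im,cal,POS['M'],.0225,.012,.024,.0015,.006); print('small',c.round(4),round(s,2))
to((.4625,.0985),.12)
```

```text
small [ 0.5564 -0.0415] 1.0
at [ 0.5596 -0.0416  0.1258] yaw -1.6515 t 30.0833 w 0.0875 | tool mm [-131.5  108.4    5.8] turn 0.0029
```

Emit:
{"fn": "servo_tool", "kwargs": {"series": [[[0,0,0,0],[-6,5,0,0],[-16,12.3,0,0],[-22,18,0,0],[-25,20,0,0],[-25,19.3,0,0],[-20,16.3,0,0],[-12,10,0,0],[-5.8,4,0,0],[0,0,0,0]]]}}

```text
t: 30.92
eef_pos: [0.461, 0.0992, 0.1163]
ee_rot: [3.141, -0.001, -1.651]
force: [0.6, -0.1, -0.4]
width: 0.0875
gripper_force: 0.0
```

Run:
```python
from h import *
cal=eyes.calibration('wrist'); im=save('wrist','w11')
c,s=fit(im,cal,POS['NL'],.0335,.029,.041,.0015,.006); print('power',c.round(4),round(s,2))
p,s=fit(im,cal,POS['NL'],.04875,.015,.015,.0015,.006); print('plate',p.round(4),round(s,2))
to(c,.032)
```

```text
power [0.4621 0.0989] 0.98
plate [0.4622 0.0967] 0.99
at [0.4617 0.0987 0.1163] yaw -1.6516 t 30.9667 w 0.0873 | tool mm [-0.3 -0.4 84.3] turn 0.0028
```

Emit:
{"fn": "servo_tool", "kwargs": {"series": [[[0,-0.4,15,0],[0,0,15,0],[0,0,15,0],[0,0,13,0],[0,0,10,0],[0,0,8,0],[0,0,5,0],[0,0,2.5,0],[0,0,0,0],[0,0,0,0]]]}}

```text
t: 31.8
eef_pos: [0.463, 0.0983, 0.0334]
ee_rot: [-3.141, 0.0, -1.653]
force: [-0.8, 0.5, 0.9]
width: 0.0881
gripper_force: 0.0
```

Emit:
{"fn": "servo_tool", "kwargs": {"series": [[[0,0,0,0],[0,0,0,0],[0,0,0,0],[0,0,0,0],[0,0,0,0],[0,0,0,0],[0,0,0,0],[0,0,0,0],[0,0,0,0],[0,0,0,0]]], "claw": 1, "grip_force": 20}}

```text
t: 32.63
eef_pos: [0.4628, 0.0984, 0.0334]
ee_rot: [-3.141, 0.0, -1.653]
force: [-2.6, 0.4, 5.7]
width: 0.066
gripper_force: 20.0
```

Emit:
{"fn": "servo_tool", "kwargs": {"series": [[[0,0,-4,0],[0,0,-8,0],[0,0,-14,0],[0,0,-20,0],[0,0,-20,0],[0,0,-14,0],[0,0,-4,0],[0,0,0,0],[0,0,0,0],[0,0,0,0]]]}}

```text
t: 33.47
eef_pos: [0.462, 0.0979, 0.1162]
ee_rot: [3.14, -0.001, -1.654]
force: [0.7, 0.0, -2.4]
width: 0.0661
gripper_force: 20.0
```

Run:
```python
from h import *
to('FR',.116)
```

```text
at [0.462  0.0979 0.1162] yaw -1.6536 t 33.4667 w 0.0661 | tool mm [ 2.612e+02 -2.103e+02  2.000e-01] turn 0.0008
```

Emit:
{"fn": "servo_tool", "kwargs": {"series": [[[8,-6,0,0],[18,-14,0,0],[26,-21,0,0],[30,-24,0,0],[30,-25,0,0],[30,-25,0,0],[30,-24,0,0],[30,-24,0,0],[27,-21,0,0],[19,-15,0,0]]]}}

```text
t: 34.3
eef_pos: [0.6413, -0.1687, 0.1152]
ee_rot: [3.139, -0.001, -1.655]
force: [1.4, 0.3, -1.9]
width: 0.0661
gripper_force: 20.0
```

Emit:
{"fn": "servo_tool", "kwargs": {"series": [[[10,-8,0,0],[3.5,-3,0,0],[0,0,10,0],[0,0,15,0],[0,0,15,0],[0,0,15,0],[0,0,10,0],[0,0,4,0],[0,0,0,0],[0,0,0,0]]]}}

```text
t: 35.13
eef_pos: [0.6506, -0.1792, 0.0484]
ee_rot: [-3.141, -0.0, -1.652]
force: [0.4, -0.1, -1.4]
width: 0.066
gripper_force: 20.0
```

Run:
```python
from h import *
for i in range(4): eyes.grab_frame('wrist')
to((.6498,-.1804),.0334)
```

```text
at [ 0.651  -0.1796  0.0492] yaw -1.6531 t 35.3333 w 0.0657 | tool mm [ 0.9  1.1 15.8] turn 0.0013
```

Emit:
{"fn": "servo_tool", "kwargs": {"series": [[[0.8,1.0,0,0],[0,0,3,0],[0,0,3,0],[0,0,3,0],[0,0,3,0],[0,0,2,0],[0,0,1,0],[0,0,0.6,0],[0,0,0,0],[0,0,0,0]]]}}

```text
t: 36.17
eef_pos: [0.6491, -0.1803, 0.0335]
ee_rot: [3.141, -0.0, -1.653]
force: [-4.1, 2.6, 7.2]
width: 0.0662
gripper_force: 20.0
```

Run:
```python
from h import *
to((.6498,-.1804),.0334)
```

```text
at [ 0.6491 -0.1803  0.0335] yaw -1.653 t 36.1667 w 0.0662 | tool mm [-0.  -0.7  0.1] turn 0.0014
```

Emit:
{"fn": "servo_tool", "kwargs": {"series": [[[0,0,0,0],[0,0,0,0],[0,0,0,0],[0,0,0,0],[0,0,0,0],[0,0,-10,0],[0,0,-20,0],[0,0,-25,0],[0,0,-20,0],[0,0,-10,0]]], "claw": -1}}

```text
t: 37.0
eef_pos: [0.6509, -0.1806, 0.1214]
ee_rot: [-3.137, -0.0, -1.653]
force: [0.3, 0.8, 1.1]
width: 0.0876
gripper_force: 0.0
```

Run:
```python
from h import *
for i in range(3): eyes.grab_frame('wrist')
cal=eyes.calibration('wrist'); im=save('wrist','w12')
for z in (.029,.035):
  c,s=fit(im,cal,POS['FR'],.0335,z,z+.012,.0015,.006); print('power',z,c.round(4),round(s,2))
to((.5564,-.0415),.095)
```

```text
power 0.029 [ 0.6494 -0.1799] 0.98
power 0.035 [ 0.6492 -0.1809] 0.63
at [ 0.6491 -0.1802  0.1173] yaw -1.6536 t 37.2 w 0.0874 | tool mm [-130.5  103.9   22.3] turn 0.0008
```

Cap_power is seated. Next I'll fetch cap_small from the middle.

Emit:
{"fn": "servo_tool", "kwargs": {"series": [[[-6,5,0,0],[-16,12,0,0],[-22,17,0,0],[-24,19,5,0],[-24,20,5,0],[-20,16,5,0],[-12,10,5,0],[-6.5,5,2,0],[0,0,0,0],[0,0,0,0]]]}}

```text
t: 38.03
eef_pos: [0.5563, -0.0415, 0.0952]
ee_rot: [3.141, -0.0, -1.652]
force: [0.5, -0.2, 0.1]
width: 0.0876
gripper_force: 0.0
```

Emit:
{"fn": "servo_tool", "kwargs": {"series": [[[0,0,15,0],[0,0,18,0],[0,0,18,0],[0,0,12,0],[0,0,8,0],[0,0,4,0],[0,0,2,0],[0,0,0,0],[0,0,0,0],[0,0,0,0]]]}}

```text
t: 38.87
eef_pos: [0.5571, -0.0416, 0.0193]
ee_rot: [-3.14, 0.0, -1.653]
force: [-0.7, 0.6, -0.1]
width: 0.0875
gripper_force: 0.0
```

Run:
```python
from h import *
to((.5564,-.0415),.016)
```

```text
at [ 0.5571 -0.0416  0.0193] yaw -1.6532 t 38.8667 w 0.0875 | tool mm [-0.1  0.7  3.3] turn 0.0012
```

Emit:
{"fn": "servo_tool", "kwargs": {"series": [[[0,0.7,2,0],[0,0,1.3,0],[0,0,0,0],[0,0,0,0],[0,0,0,0],[0,0,0,0],[0,0,0,0],[0,0,0,0],[0,0,0,0],[0,0,0,0]]], "claw": 1, "grip_force": 15}}

```text
t: 39.7
eef_pos: [0.5559, -0.0416, 0.0153]
ee_rot: [-3.142, 0.0, -1.653]
force: [0.1, 0.5, 0.1]
width: 0.0441
gripper_force: 15.0
```

Emit:
{"fn": "servo_tool", "kwargs": {"series": [[[0,0,-4,0],[0,0,-10,0],[0,0,-16,0],[0,0,-20,0],[0,0,-14,0],[0,0,-6,0],[0,0,0,0],[0,0,0,0],[0,0,0,0],[0,0,0,0]]]}}

```text
t: 40.53
eef_pos: [0.5551, -0.0418, 0.0843]
ee_rot: [3.14, -0.0, -1.653]
force: [0.1, -0.2, 0.4]
width: 0.044
gripper_force: 15.0
```

Run:
```python
from h import *
to('NL',.085)
```

```text
at [ 0.5551 -0.0418  0.0843] yaw -1.6535 t 40.5333 w 0.044 | tool mm [-130.3  103.9   -0.7] turn 0.0009
```

Emit:
{"fn": "servo_tool", "kwargs": {"series": [[[-6,5,0,0],[-16,12.3,0,0],[-22,18,0,0],[-25,20,0,0],[-25,19,0,0],[-19,16,0,0],[-12,10,0,0],[-5.3,4,0,0],[0,0,0,0],[0,0,0,0]]]}}

```text
t: 41.37
eef_pos: [0.4625, 0.097, 0.0851]
ee_rot: [3.141, -0.0, -1.652]
force: [0.9, -0.4, -0.3]
width: 0.0439
gripper_force: 15.0
```

Emit:
{"fn": "servo_tool", "kwargs": {"series": [[[0,0,10,0],[0,0,14,0],[0,0,8,0],[0,0,5,0],[0,0,2,0],[0,0,0,0],[0,0,0,0],[0,0,0,0],[0,0,0,0],[0,0,0,0]]]}}

```text
t: 42.2
eef_pos: [0.4628, 0.097, 0.0467]
ee_rot: [-3.141, 0.001, -1.653]
force: [-0.9, -0.5, -0.4]
width: 0.0442
gripper_force: 15.0
```

Run:
```python
from h import *
to((.4624,.0966),.0325)
```

```text
at [0.4628 0.097  0.0467] yaw -1.6532 t 42.2 w 0.0442 | tool mm [ 0.4  0.4 14.2] turn 0.0012
```

Emit:
{"fn": "servo_tool", "kwargs": {"series": [[[0.4,0.4,0,0],[0,0,3,0],[0,0,3,0],[0,0,3,0],[0,0,2,0],[0,0,2,0],[0,0,1,0],[0,0,0.3,0],[0,0,0,0],[0,0,0,0]]]}}

```text
t: 43.03
eef_pos: [0.462, 0.0963, 0.0322]
ee_rot: [3.141, -0.0, -1.653]
force: [-2.7, 0.2, 4.6]
width: 0.044
gripper_force: 15.0
```

Run:
```python
from h import *
to((.4624,.0966),.0325)
```

```text
at [0.462  0.0963 0.0322] yaw -1.6532 t 43.0333 w 0.044 | tool mm [-0.3 -0.4 -0.3] turn 0.0012
```

Emit:
{"fn": "servo_tool", "kwargs": {"series": [[[0,0,0,0],[0,0,0,0],[0,0,0,0],[0,0,0,0],[0,0,0,0],[0,0,-10,0],[0,0,-20,0],[0,0,-30,0],[0,0,-35,0],[0,0,-35,0]]], "claw": -1}}

```text
t: 43.87
eef_pos: [0.4616, 0.096, 0.1631]
ee_rot: [3.141, -0.001, -1.653]
force: [0.2, 0.9, -0.3]
width: 0.0875
gripper_force: 0.0
```

Emit:
{"fn": "servo_tool", "kwargs": {"series": [[[8,-4,-32,0],[10,-5,-35,0],[10,-5,-35,0],[10,-5,-35,0],[10,-5,-35,0],[10,-5,-35,0],[10,-5,-30,0],[8,-4,-20,0],[0,0,-10,0],[0,0,0,0]]]}}

```text
t: 44.7
eef_pos: [0.4944, 0.0174, 0.4309]
ee_rot: [-3.139, 0.001, -1.654]
force: [0.5, 0.4, -0.9]
width: 0.0876
gripper_force: 0.0
```

Run:
```python
from h import *
for i in range(4): eyes.grab_frame('wrist')
cal=eyes.calibration('wrist'); im=save('wrist','w13'); save('side','side1')
for n,r in dict(NR=.018,NL=.0225,FR=.0335,FL=.029).items():
  print(n,POS[n],[(z,c.round(4).tolist(),round(s,2)) for z in (.029,.035) for c,s in [fit(im,cal,POS[n],r,z,z+.012,.002,.006)]])
for n in ('canister','pepper_mill'): print(n,[d['position'] for d in recognise('side',n)[:1]])
print(telemetry.get_state()['t'])
```

```text
NR (0.4406, -0.1623) [(0.029, [0.4405, -0.1628], np.float64(1.0)), (0.035, [0.441, -0.1617], np.float64(1.0))]
NL (0.4624, 0.0967) [(0.029, [0.4622, 0.0966], np.float64(0.98)), (0.035, [0.4625, 0.095], np.float64(0.97))]
FR (0.6498, -0.1799) [(0.029, [0.6497, -0.1801], np.float64(1.0)), (0.035, [0.648, -0.1787], np.float64(0.99))]
FL (0.6716, 0.0791) [(0.029, [0.6712, 0.0792], np.float64(0.99)), (0.035, [0.6693, 0.0778], np.float64(0.99))]
canister [[0.5982, 0.2581, 0.0887]]
pepper_mill [[0.5911, -0.3656, 0.0732]]
45.1
```

View pics/w13.png

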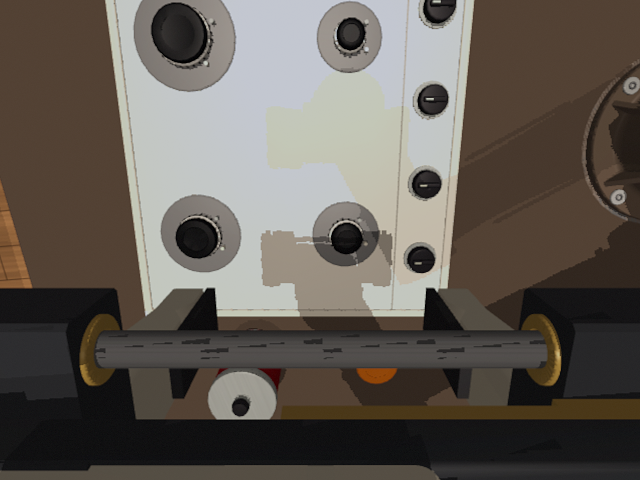

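View pics/side1.png

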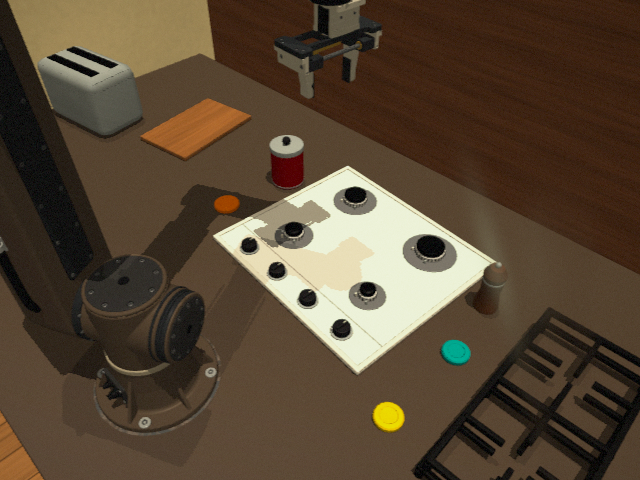

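In both views all four caps are centred and lie flat on burners of their own size: power (180,35), simmer (350,35), large (197,237) and small (346,237) in the wrist picture. The canister and the pepper mill haven't moved.

```bash
python3 -c "from h import *; print(ticket.job_done())"
```

```text
the job is handed in; nothing more can be done
None
```

The job is handed in: all four caps sit flat on the burners of their own size, the canister and pepper mill are where they were, and it took about 45 s of the 138 s allowed.

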